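# Load a mould in the spring clamp and hold the clamp arm shut

### The arm

A 6-joint arm with a two-finger parallel gripper is mounted at the origin on a cart in front of the work surface, level with it; the furniture and walls round the work are solid. World frame = base frame: x ahead of the robot, y to its left, z up, the work surface at z = 0. Lengths are in mm, angles in rad, forces in N, time in s.
With the tool pointing down it reaches from about 375 to 900 mm from the base axis. Payload 3.1 kg.
Tool frame: the origin (TCP) lies midway between the tips of the shut fingers; the grasp point (between the pads) lies 19 mm behind it (ctrl.grip_point_offset is the distance from the TCP to the grasp point, in mm); z points along the fingers, x is the direction in which the jaws open and shut, and the axes are right-handed (so a half turn about z gives the same grasp; the last joint's range is limited). The gripper opens to 87 mm and grips with 3 to 60 N. Pads are 19 mm wide; open, the fingers measure 117 mm over their backs; the gripper's body (75 mm by 190 mm) begins 51 mm behind the grasp point.
Start: joints at [-1.341, 0.527, 1.433, -0, 1.181, -0.178], TCP at [248.462, -573.466, 222.548] pointing down, gripper open.
Joint ranges: [-3.08, 3.08], [-0.75, 2.2], [0.22, 2.44], [-1.43, 4.57], [0, 2.65], [-2.85, 2.85]. Speed limits (rad/s): [2.79, 2.79, 3.14, 3.14, 3.14, 3.14].

### API

Orientations are given as [roll, pitch, yaw] about the fixed x, y, z axes, in that order (R = Rz(yaw) Ry(pitch) Rx(roll)).
In Python, from station import ctrl gives the robot as it stands. The module is installed in compiled form; this text tells all that it offers.
- The arm moves only by the tool move_arm, never from a script. Its argument "deltas" is a list of rows, each an object with "delta_pos": the shift along the tool's x, y, z in cm, a list of three; "rot": the turn, a rotation vector about the tool's x, y, z in degrees, a list of three; "grip": the opening, from -1 (shut) to 1 (fully open). A call has 1 to 8 rows; each row shifts and turns the commanded pose from where the row before left it, along the tool's axes as they then stand; what a row does not reach is not made up. A row lasts 1/8 s, in which the tool goes at most 62.5 mm and 10.7 degrees, less where a joint would pass 70% of its speed; a pose out of reach is approached as far as the arm can. A call with a gripper value outside its range is refused whole. The fingers move at their own pace and stop on an object; "squeeze" is the grip in N (left out, the last holds). Time passes only in rows, so rows that do not move let the fingers close. It gives the time, the measured TCP pose, the force and the opening at its end, in the units of the state.
- ctrl.get_state(): the state, without advancing time (a new reading comes with each control period).
- ctrl.read_camera(name): name is "side" or "top"; returns a dict with "pixels" (384x512x3 uint8, red, green, blue), "range_z" (384x512 float32, mm along the optical axis (not along the pixel's ray), 0 where there is no reading), "fx", "fy", "cx", "cy" (pixels), "R" (3x3) and "t" (3): a world point X has camera coordinates R X + t. Camera axes: x right, y down, z forward; pixel columns grow to the right and rows downward; lengths in mm; the calibration is good to about 2 mm. A picture is of the moment at which its call begins.
- ctrl.close_job(): hands the job in, once; it reports no verdict.
Trained networks look in the newest picture that a camera, given by its name, has taken for a name from the list of things; names that differ only in an ending like _2 or _b are one class to them, and where a whole thing is asked for, a point or a joint stands for the part that bears it (a point fixed in the world has none). Each returns a list of dicts, best first, with "confidence" (0 to 1); they miss things now and then, are a little off and sometimes report something else, mostly with a low value. They report only what shows in the picture. A call takes as long as a camera call.
- ctrl.search_frame(name, camera): "position" ([x, y, z] in mm, in the coordinates of the camera as it stood for that picture, good to about 4 mm: the middle of the surface that is visible of it).
- ctrl.place_of(name, camera): "position" ([x, y, z] in mm, in the coordinates of the camera as it stood for that picture, good to about 4 mm: a listed point, or the origin of a listed thing).
The state is a dict: "t": time; "joint_pos": joint angles; "qvel": joint speeds; "joint_torque": joint torques, N m; "ee_pos": TCP position; "ee_rot": TCP orientation; "wrist_force": force on the tool from outside, world axes, zero at the start; "ft_torque": the same for the moment, N m; "gripper_width": opening from 0.0 (shut) to 1.0 (fully open).
Only numpy, scipy, OpenCV 4.12 (cv2) and the standard library are available. Lean on these libraries where they do the work, as an engineer would, in place of code of your own. Each camera call takes 0.05 s, during which the arm holds its last target.

### The job

Take the rubber mould out of the steel tray, seat it flat in the nest of the spring clamp (down between the four corner lugs) and let go of it. Then take the post of the clamp's arm, swing the arm over the mould against its spring right up to its stop, and finish while still holding it there with the fingers: the spring throws the arm back if you let go. Do not disturb the roll of tape, the loupe or the green case.

Things in the scene. Friction and masses are not known exactly. Their poses are not given: they have to be found in the camera images.
- mould: The only mould in the steel tray: a tan rubber block, 46 mm along its own x, 56 mm along its own y, 23 mm high, about 0.09 kg. Origin at the centre of its underside, z up. Turned half round it fits the nest just as well. Grip it across its 46 mm width from above.
- tray: Shallow steel tray in which the mould starts, 149 mm (x) by 196 mm (y), rim 27 mm high, floor 2 mm thick, clear inside 49 mm either side of the centre along x and 76 mm along y. Fixed. Origin at the centre of its underside. The mould's 46 mm width lies roughly along the tray's y. A stack of moulds some 150 mm tall stands between tray and clamp: carry well above it, at 0.25 m.
- clamp: Spring clamp bolted to the counter: aluminium base plate, x -65 to 65, y -65 to 120 mm, 12 mm thick, z up; origin on the underside below the middle of the nest. It carries the nest, the upright pivot with coil spring at y = +85 mm, and a stop block (12 x 14 mm, top 46 mm above the counter) at x = +26, y = -53 mm. Fixed in the run.
- nest (a point): Middle of the nest's floor (top of the base plate, 12 mm above the counter), axes as the clamp's; a seated mould's origin is here. Four corner lugs 10 mm high leave 54 mm along x and 64 mm along y: the mould lies with its 56 mm length along y, 4 mm play all round. Its long sides stay open between the lugs over 46 mm, for the fingers.
- pivot (a point): On the upright axis about which the clamp arm turns, at the top of the pivot pin, 60 mm above the counter; in the clamp's frame at x = 0, y = +85 mm.
- keeper (a joint): Angle of the clamp arm (steel bar 22 mm wide, 39 to 49 mm above the counter) about the upright pivot. 0: at rest by its spring, pointing from the pivot along (-0.913, -0.408) in the clamp's frame. Grows counter-clockwise seen from above. 1.15: at the stop, pointing along the clamp's -y over the nest, 4 mm above the mould. Spring force at the post: 1.6 N at rest, 5.8 N at the stop.
- post (a point): Middle of the upright black round post at the free end of the clamp arm, by which the arm is moved; 165 mm from the pivot axis, 16 mm thick, standing from 49 to 101 mm above the counter; this point is 75 mm above the counter.
- tape: Roll of tape, 72 mm across, 18 mm high, lying loose; leave alone.
- loupe: Black eye loupe, 34 mm across, 30 mm high, standing loose; leave alone.
- case: Flat green case, 46 x 78 x 17 mm, lying loose; leave alone.

How it is judged:
By the outcome, as a careful person would: the job done as asked, in the order asked, and still so for the second after the job is handed in, while the arm keeps its last pose, push and grip.
It also fails if it takes over 51 s, if anything falls off the work surface, if the arm or the gripper's body presses on something with over 40 N, if the wrist force passes 120 N, or if a joint passes its speed limit or range.

## Working session

There is one attempt and no reset: what is moved stays moved. The work goes in short steps, Python scripts to look and compute and a tool call to move; the robot and the scene stay as the last step left them, time stands still between calls to the robot, and variables do not carry over. Pictures are saved under pics/ and viewed, and the job is handed in when it is done.

Besides the shell and the picture viewer there is one more tool, called by a JSON object that holds its "api" and its "payload". move_arm: Moves the arm, as the interface text tells. Its arguments: {"type":"object","properties":{"deltas":{"type":"array"},"squeeze":{"type":"number"}},"required":["deltas"]}

```bash
mkdir -p pics; cat > h.py <<'E'
import numpy as np, cv2
from station import ctrl
def world(c,p): return c["R"].T@(np.array(p)-c["t"])
def snap(cam,fn):
    c=ctrl.read_camera(cam); c["R"]=np.array(c["R"]);c["t"]=np.array(c["t"])
    cv2.imwrite("pics/"+fn+".png",c["pixels"][:,:,::-1]); return c
def cloud(c):
    z=c["range_z"]; v,u=np.indices(z.shape)
    P=np.stack([(u-c["cx"])/c["fx"]*z,(v-c["cy"])/c["fy"]*z,z],-1)
    W=(P-c["t"])@c["R"]; W[z==0]=np.nan; return W
E
python3 - <<'E'
from h import *
np.set_printoptions(precision=1,suppress=True)
s=ctrl.get_state(); print(s)
for cam in("top","side"):
    c=snap(cam,cam+"0"); np.save(cam+"0.npy",cloud(c))
    print(cam,"at",-c["R"].T@c["t"])
    for n in("mould","tray","clamp","nest","pivot","keeper","post","tape","loupe","case"):
        for f in("place_of","search_frame"):
            try: 
                r=getattr(ctrl,f)(n,cam)
                print(n,f,[(round(d["confidence"],2),world(c,d["position"])) for d in r[:3]])
            except Exception as e: print(n,f,e)
E
```

```text
{'t': 0.0, 'joint_pos': array([-1.3,  0.5,  1.4,  0. ,  1.2, -0.2]), 'qvel': array([-0., -0., -0.,  0.,  0., -0.]), 'joint_torque': array([ -0. , -44. , -17.7,   0.1,   0.1,  -0. ]), 'ee_pos': array([ 248.3, -572.8,  221.6]), 'ee_rot': array([-3.1,  0. , -1.2]), 'wrist_force': array([ 0.9, -0.1, -0.1]), 'ft_torque': array([ 0. , -0.1,  0. ]), 'gripper_width': 0.9965871865800666}
top at [ 401.5  -77.  1315.5]
mould place_of [(0.58, array([462.5, 280.1,   2.2])), (0.39, array([435.5,  33.6,   2.9]))]
mould search_frame [(0.52, array([461.5, 276.7,  24.8]))]
tray place_of [(0.79, array([463.8, 272.3,   0.2]))]
tray search_frame [(0.81, array([452.9, 276.5,  -1.3]))]
clamp place_of [(0.67, array([ 560.2, -254. ,   -2. ]))]
clamp search_frame [(0.69, array([ 494.5, -187.8,   48.8])), (0.58, array([ 555.7, -220.2,    9.6])), (0.37, array([672. , 236.7,  14.3]))]
nest place_of [(0.79, array([ 559.3, -255.3,   16.2]))]
nest search_frame [(0.58, array([ 553.9, -220.1,   17.4]))]
pivot place_of [(0.78, array([ 572.1, -173.2,   62.3])), (0.51, array([680.5, 238. ,  -0.7]))]
pivot search_frame [
[... 1460 characters left out ...]
2, -211.7,   11.6])), (0.24, array([ 456.9, -200.6,   53.2]))]
keeper place_of it knows: case, clamp, loupe, mould, nest, pivot, post, tape, tray
keeper search_frame [(0.75, array([ 456.7, -199.4,   50.7]))]
post place_of [(0.72, array([ 413.1, -218.5,   75.9]))]
post search_frame [(0.68, array([ 453.3, -202.3,   46.2]))]
tape place_of [(0.61, array([ 443.6, -425.9,    3.1]))]
tape search_frame [(0.5, array([ 440.8, -410.6,   16.8]))]
loupe place_of [(0.46, array([432.3,  38.5,  -3.6]))]
loupe search_frame [(0.6, array([427.8,  42.4,  19.9]))]
case place_of [(0.75, array([676.3, 239.4,   0.2]))]
case search_frame [(0.69, array([ 454.3, -203.3,   52.8])), (0.63, array([671.9, 246.6,  19.1]))]
```

View pics/top0.png

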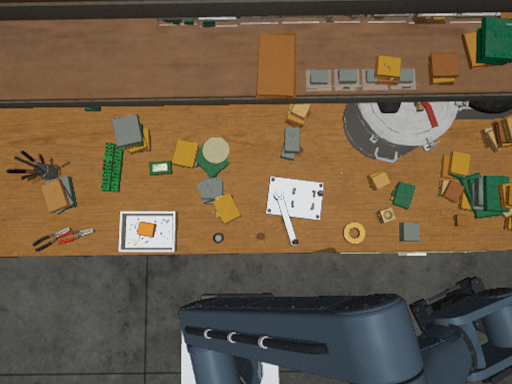

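View pics/side0.png

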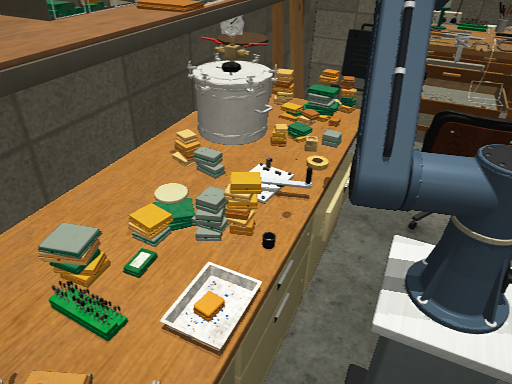

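```bash
cat > m.py <<'E'
from h import *
np.set_printoptions(precision=1,suppress=True)
def rect(W,cen,r,z0,z1,tag):
    m=(np.hypot(W[...,0]-cen[0],W[...,1]-cen[1])<r)&(W[...,2]>z0)&(W[...,2]<z1)
    m=m.astype(np.uint8); n,l,st,ce=cv2.connectedComponentsWithStats(m)
    for i in range(1,n):
        if st[i,4]<15: continue
        P=W[l==i]; q=cv2.minAreaRect(P[:,:2].astype(np.float32))
        print(tag,st[i,4],"mean",P.mean(0),"rect",np.round(q[0],1),np.round(q[1],1),round(q[2],1),"px",ce[i])
E
python3 - <<'E'
from m import *
for cam in("top","side"):
    W=np.load(cam+"0.npy"); print(cam)
    rect(W,(463,278),55,14,35,"mould")
    rect(W,(560,-220),150,6,18,"plate")
    rect(W,(575,-175),40,54,70,"pivot")
    rect(W,(500,-195),150,35,54,"bar")
    rect(W,(415,-215),40,85,110,"post")
    rect(W,(560,-255),60,18,32,"lugs")
    rect(W,(560,-255),130,38,50,"stop")
E
```

```text
top
mould 214 mean [463.5 276.4  23.4] rect [463.8 277.5] [55.5 44. ] 79.9 px [145.3 229.3]
plate 1693 mean [ 564.5 -231.4   12.3] rect [ 563.6 -229.2] [187.6 131.7] 82.1 px [295.4 197.8]
pivot 38 mean [ 572.9 -168.6   58.4] rect [ 572.5 -169.1] [26.5 20.3] 88.3 px [277.9 193.8]
bar 25 mean [ 575.  -309.8   46. ] rect [ 574.1 -309.6] [13.7 17.8] 85.0 px [320.  193.1]
bar 323 mean [ 494.  -192.6   48.8] rect [ 494.6 -191.3] [168.1  32.3] 14.9 px [285.5 217.8]
post 22 mean [ 413.4 -215.4  100.4] rect [ 413.7 -215.5] [12.4 12.6] 87.5 px [294.9 242.1]
stop 20 mean [ 575.4 -309.8   45.9] rect [ 574.1 -309.6] [13.7 17.8] 85.0 px [320.1 192.9]
stop 28 mean [ 552.1 -174.2   47.7] rect [ 555.3 -172.9] [30.9 21. ] 29.4 px [279.5 200.4]
stop 132 mean [ 487.7 -194.7   47.2] rect [ 488.3 -196.1] [111.4  26.3] 17.6 px [286.2 219.7]
side
mould 31 mean [516.  279.3  18.8] rect [515.9 279.1] [23.9  3.2] 88.4 px [187.8 295.2]
mould 474 mean [462.6 281.4  23. ] rect [464.  278.8] [54.8 44.6] 79.2 px [209.1 303.6]
plate 357 mean [ 554.6 -284.4   12.4] rect [ 555.6 -281.5] [ 83.9 131.1] 83.0 px [272.  172.4]
plate 31 mean [ 700.4 -205.5   11.9] rect [ 701.1 -205.1] [38.3  7.5] 73.1 px [220.9 173. ]
plate 245 mean [ 523.6 -175.4   11.5] rect [ 530.5 -177.1] [97.9 58.1] 87.3 px [267.6 191.5]
bar 23 mean [ 575.2 -307.7   43. ] rect [ 577.7 -308.9] [13.9 19.9] 56.9 px [269.3 159.6]
bar 302 mean [ 474.8 -193.7   46.8] rect [ 474.7 -198. ] [146.4  27.4] 18.0 px [285.9 182.6]
post 38 mean [ 413.1 -212.5   95.3] rect [ 413.7 -213.7] [20.7 14.2] 75.3 px [309.6 170.5]
lugs 27 mean [ 578.4 -299.3   23.1] rect [ 580.  -296.8] [21.2 24.2] 14.9 px [267.1 165.8]
stop 19 mean [ 575.1 -307.8   44.3] rect [ 577.7 -308.9] [13.9 19.9] 56.9 px [269.3 159.3]
stop 204 mean [ 490.5 -189.7   46.4] rect [ 489.2 -193.3] [115.8  27.5] 16.4 px [280.4 182.1]
```

The top picture shows the tan mould in the tray at about (146,229), the clamp at (295,198) with its arm and post at (295,242), the loupe at (218,238) and the tape at (354,233). The side picture agrees: mould (209,304), clamp (270,180). I'll zoom in and overlay the models.

```bash
cat > ov.py <<'E'
from h import *
def tf(o,yaw,P):
    a=np.deg2rad(yaw);P=np.array(P,float)
    return np.c_[o[0]+P[:,0]*np.cos(a)-P[:,1]*np.sin(a),o[1]+P[:,0]*np.sin(a)+P[:,1]*np.cos(a),P[:,2]]
def proj(c,W):
    C=W@c["R"].T+c["t"]; return np.c_[C[:,0]/C[:,2]*c["fx"]+c["cx"],C[:,1]/C[:,2]*c["fy"]+c["cy"]]
def box(x0,x1,y0,y1,z): return [[x0,y0,z],[x1,y0,z],[x1,y1,z],[x0,y1,z]]
def overlay(c,polys,roi,k,fn):
    x,y,w,h=roi
    im=cv2.resize(c["pixels"][y:y+h,x:x+w,::-1].copy(),None,fx=k,fy=k,interpolation=cv2.INTER_CUBIC)
    for W in polys:
        p=((proj(c,W)-[x,y]+.5)*k).astype(np.int32)
        cv2.polylines(im,[p],True,(255,0,255),1)
    cv2.imwrite("pics/"+fn+".png",im); return im
E
python3 - <<'E'
from ov import *
o,yaw=(560,-256.5),-7.9
a=1.15; ad=np.arange(0,6.3,.4)
cl=[box(-65,65,-65,120,12),box(20,32,-60,-46,46),box(-27,27,-32,32,12),
 [[8*np.cos(t)-.913*165,85-.408*165+8*np.sin(t),101] for t in ad],[[6*np.cos(t),85+6*np.sin(t),60] for t in ad]]
cl=[tf(o,yaw,p) for p in cl]
mo=[tf((463.8,278),80-90,box(-23,23,-28,28,25)),tf((463.8,272),0,box(-74.5,74.5,-98,98,27))]
out=[]
for cam,rc,rm in(("top",(255,165,90,85),(105,200,90,65)),("side",(230,145,90,85),(155,255,115,100))):
    c=snap(cam,"x")
    A=overlay(c,cl,rc,4,"x");B=overlay(c,mo,rm,4,"x")
    h=max(A.shape[0],B.shape[0])
    pad=lambda I:cv2.copyMakeBorder(I,0,h-I.shape[0],0,0,0)
    cv2.imwrite(f"pics/ov_{cam}.png",cv2.hconcat([pad(A),pad(B)][:2]) if A.shape[1]+B.shape[1]<=800 else cv2.resize(cv2.hconcat([pad(A),pad(B)]),None,fx=.95,fy=.95))
E
```

```text
(no output)
```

View pics/ov_top.png

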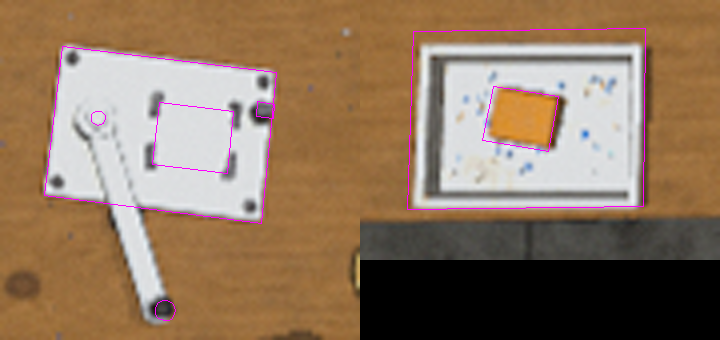

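View pics/ov_side.png

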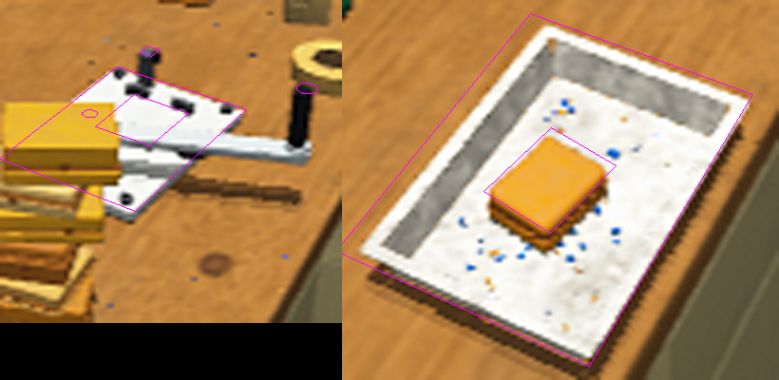

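```bash
python3 - <<'E'
from ov import *
np.set_printoptions(precision=1,suppress=True)
for cam,r in(("top",(115,205,70,50)),("side",(185,280,50,50))):
    c=snap(cam,"x"); x,y,w,h=r
    hsv=cv2.cvtColor(c["pixels"],cv2.COLOR_RGB2HSV)[y:y+h,x:x+w].astype(int)
    m=((hsv[...,1]>120)&(hsv[...,0]<30)&(hsv[...,2]>150)).astype(np.uint8)
    n,l,st,ce=cv2.connectedComponentsWithStats(m); i=1+st[1:,4].argmax(); print(st[i],cam)
    v,u=np.nonzero(l==i); Pm=hsv[v,u]; print("V pct",np.percentile(Pm[:,2],[5,25,50,75,95]))
    # depth at pixels
    W=cloud(c)[v+y,u+x]; print("z pct",np.nanpercentile(W[:,2],[5,50,95]))
    # rays to z=25 using pixel corners
    cs=cv2.findContours((l==i).astype(np.uint8),cv2.RETR_EXTERNAL,cv2.CHAIN_APPROX_NONE)[0][0][:,0]
    uv=np.concatenate([cs+[x+a,y+b] for a in(-.5,.5) for b in(-.5,.5)]) 
    def ray(uv,z):
        d=np.c_[(uv[:,0]-c["cx"])/c["fx"],(uv[:,1]-c["cy"])/c["fy"],np.ones(len(uv))]@c["R"]
        C=-c["R"].T@c["t"]; return C+d*((z-C[2])/d[:,2])[:,None]
    q=cv2.minAreaRect(ray(cs+[x,y],25)[:,:2].astype(np.float32)); print(q)
    q=cv2.minAreaRect(ray(uv,25)[:,:2].astype(np.float32)); print(q,cv2.boxPoints(q))
    big=cv2.resize(c["pixels"][y:y+h,x:x+w,::-1],None,fx=10,fy=10,interpolation=cv2.INTER_NEAREST)
    cv2.imwrite(f"pics/m_{cam}.png",big)
E
```

```text
[  0   0  70  30 385] top
V pct [151. 153. 156. 158. 162.]
z pct [-4.7 -0.2  4.3]
((496.2751159667969, 264.03057861328125), (233.9463348388672, 97.65007019042969), 89.24785614013672)
((496.2931823730469, 264.0533142089844), (237.43954467773438, 101.01825714111328), 89.24826049804688) [[444.2 146. ]
 [545.2 144.7]
 [548.4 382.1]
 [447.3 383.4]]
[  9  11  31  26 441] side
V pct [182. 238. 241. 243. 244.]
z pct [19.9 23.5 25.5]
((462.50762939453125, 285.3311767578125), (59.521728515625, 47.41961669921875), 78.85275268554688)
((462.5342102050781, 285.256591796875), (62.68748092651367, 50.7825927734375), 78.9347152709961) [[431.6 259.4]
 [481.4 249.6]
 [493.5 311.1]
 [443.6 320.9]]
```

View pics/m_top.png

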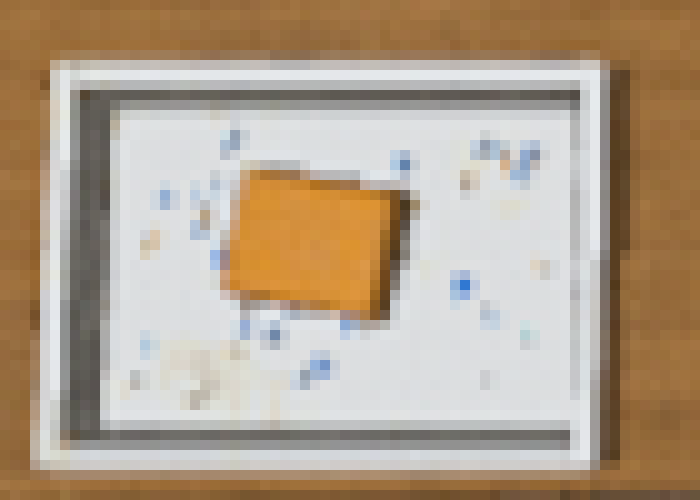

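View pics/m_side.png

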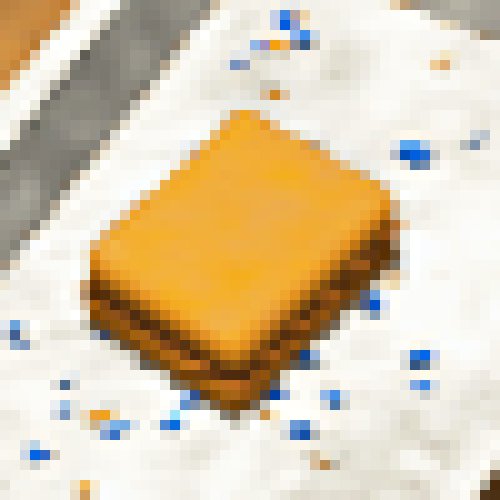

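```bash
python3 - <<'E'
from ov import *
np.set_printoptions(precision=1,suppress=True)
for cam,r in(("top",(130,218,30,24)),("side",(190,285,38,45))):
    c=snap(cam,"x"); x,y,w,h=r; print(cam,c["fx"])
    k=8
    im=cv2.resize(c["pixels"][y:y+h,x:x+w],None,fx=k,fy=k,interpolation=cv2.INTER_LINEAR)
    hsv=cv2.cvtColor(im,cv2.COLOR_RGB2HSV).astype(int)
    vt=170 if cam=="top" else 195
    m=((hsv[...,1]>120)&(hsv[...,0]<30)&(hsv[...,2]>vt)).astype(np.uint8)
    m=cv2.morphologyEx(m,cv2.MORPH_OPEN,np.ones((25,25),np.uint8))
    n,l,st,ce=cv2.connectedComponentsWithStats(m); i=1+st[1:,4].argmax()
    v,u=np.nonzero(l==i)
    uv=np.c_[(u+.5)/k-.5+x,(v+.5)/k-.5+y]
    d=np.c_[(uv[:,0]-c["cx"])/c["fx"],(uv[:,1]-c["cy"])/c["fy"],np.ones(len(uv))]@c["R"]
    C=-c["R"].T@c["t"]; P=(C+d*((25-C[2])/d[:,2])[:,None])[:,:2]
    print(cv2.minAreaRect(P.astype(np.float32)),"mean",P.mean(0))
    ev,E=np.linalg.eigh(np.cov(P.T)); print("sizes by var",np.sqrt(12*ev),"axis",np.rad2deg(np.arctan2(E[1,1],E[0,1])))
    if cam=="top":
        for z0,tag in((20,"rim"),):
            W=cloud(c); 
            from m import rect
            rect(W,(464,272),150,15,35,"rim")
E
```

```text
top 384.5476567794669
((465.0870666503906, 276.4054870605469), (50.19450378417969, 41.98826599121094), 81.54871368408203) mean [465.  276.1]
sizes by var [40.1 48.6] axis 77.26893077452628
rim 591 mean [450.1 280.3  25.1] rect [454.7 271.9] [188.1 133.9] 89.2 px [143.9 233.3]
rim 211 mean [463.8 276.2  23.6] rect [463.7 277.5] [53.7 44. ] 79.2 px [145.4 229.2]
side 389.01460220025024
((464.1930847167969, 280.663818359375), (52.41545104980469, 42.49591827392578), 79.17619323730469) mean [463.9 281.6]
sizes by var [41.2 50.6] axis 79.38482771170781
```

```bash
python3 - <<'E'
from ov import *
np.set_printoptions(precision=0,suppress=True,linewidth=200)
W=np.load("top0.npy").reshape(-1,3); S=np.load("side0.npy").reshape(-1,3)
for nm,Q in(("top",W),("side",S)):
    q=Q[(abs(Q[:,1]-278)<9)&(abs(Q[:,0]-464)<100)]; q=q[q[:,0].argsort()]
    print(nm,[(round(a),round(b)) for a,b in q[::max(1,len(q)//60)][:,[0,2]]])
# tall things along route
for y in range(-450,400,40):
    q=W[(abs(W[:,1]-y)<20)&(W[:,0]>300)&(W[:,0]<660)]
    q=q[q[:,2]>40]
    print(y,len(q),q.max(0) if len(q) else "", q.min(0) if len(q) else "")
s=ctrl.get_state();print(s["t"],np.array(s["ee_pos"]).round(1),np.rad2deg(s["ee_rot"]).round(2),ctrl.grip_point_offset)
E
```

```text
top [(377, -8), (378, -3), (381, 3), (384, 2), (388, 24), (388, 29), (391, 23), (395, 25), (395, 34), (398, 12), (401, -2), (404, 4), (408, -1), (408, 1), (411, 2), (415, 6), (418, -1), (418, 1), (421, 1), (425, 1), (425, 2), (428, 1), (431, -4), (435, 2), (435, -3), (438, 0), (442, 3), (444, 24), (447, 28), (448, 23), (451, 23), (454, 23), (458, 26), (458, 24), (461, 26), (464, 24), (465, 22), (468, 25), (471, 23), (474, 25), (477, 28), (478, 22), (481, 21), (485, 22), (486, 0), (489, 1), (493, 2), (496, 4), (499, 2), (500, 0), (503, 1), (506, 3), (507, -1), (510, 1), (513, 7), (515, 21), (516, 14), (518, 23), (521, 27), (527, 4), (528, -6), (531, 1), (534, 3), (537, 0), (541, 1), (544, 6), (544, 1), (548, -2), (551, 1), (554, 5), (555, -4), (559, -2), (562, 1)]
side [(377, -18), (378, -6), (378, -12), (380, -1), (382, 1), (385, 0), (388, 0), (390, 25), (391, 29), (393, 27), (395, 28), (396, 0), (399, -2), (409, 2), (412, 0), (415, 2), (419, 2), (419, -240), (420, -205), (420, -208), (420, -222), (421, -192), (421, -182), (423, -1), (425, 4), (429, 2), (431, 1), (435, 0), (438, 2), 
[... 399 characters left out ...]
3.] [ 631. -470.   43.]
-410 0  
-370 0  
-330 11 [ 582. -310.   52.] [ 565. -317.   43.]
-290 115 [ 582. -270.  818.] [ 300. -309.   41.]
-250 1064 [ 335. -230.  836.] [ 300. -270.  700.]
-210 1523 [ 537. -190.  834.] [ 300. -230.   41.]
-170 1036 [ 587. -150.  811.] [ 300. -190.   40.]
-130 285 [ 307. -122.  742.] [ 300. -150.  525.]
-90 0  
-50 53 [527. -30. 162.] [486. -45. 135.]
-10 355 [566.   9. 166.] [471. -30.  48.]
30 438 [659.  50. 164.] [485.  11.  40.]
70 305 [660.  89. 123.] [543.  50.  40.]
110 14 [605.  99.  88.] [581.  91.  79.]
150 0  
190 0  
230 0  
270 0  
310 0  
350 0  
390 28 [654. 401.  64.] [602. 378.  40.]
2.3 [ 248. -574.  223.] [180.  -0. -67.] 18.700000000000003
```

```bash
cat > g.py <<'E'
from h import *
from scipy.spatial.transform import Rotation as Ro
def st(): 
    s=ctrl.get_state();p=np.array(s["ee_pos"]);r=np.array(s["ee_rot"]); print("t",round(s["t"],2),p.round(1),np.rad2deg(r).round(2),"F",np.array(s["wrist_force"]).round(1),"w",round(s["gripper_width"]*87,1)); return p,r
def rel(p,r,q): # tool-frame shift in cm
    return (Ro.from_euler("xyz",r).inv().apply(np.array(q)-p)/10).round(2)
def path(pts,yaw,p0):
    r=[np.pi,0,np.deg2rad(yaw)]; p=np.array(p0,float)
    for q in pts: d=rel(p,r,q); print(q,d,"rows",np.ceil(np.linalg.norm(d)/6.0)); p=np.array(q,float)
E
python3 -c "
from g import *
p,r=st(); print(np.rad2deg(r[2]))
path([(430,-400,265),(520,-50,265),(464,278,265)],-10.7,[248.3,-573.2,264.5])"
```

```text
t 2.3 [ 248.5 -573.5  222.6] [180.    -0.   -66.58] F [-0.5 -0.1  0.3] w 86.8
-66.57693958315667
(430, -400, 265) [ 14.64 -20.39  -0.05] rows 5.0
(520, -50, 265) [  2.35 -36.06  -0.  ] rows 7.0
(464, 278, 265) [-11.59 -31.19  -0.  ] rows 6.0
```

{"api": "move_arm", "payload": {"deltas": [{"delta_pos": [0,0,-0.7],"rot": [0,0,-9.3],"grip": 0.28},{"delta_pos": [0,0,-0.7],"rot": [0,0,-9.3],"grip": 0.28},{"delta_pos": [0,0,-0.7],"rot": [0,0,-9.3],"grip": 0.28},{"delta_pos": [0,0,-0.7],"rot": [0,0,-9.3],"grip": 0.28},{"delta_pos": [0,0,-0.7],"rot": [0,0,-9.3],"grip": 0.28},{"delta_pos": [0,0,-0.7],"rot": [0,0,-9.3],"grip": 0.28}]}}

```text
t: 3.05
ee_pos: [248.4, -573.4, 264.8]
ee_rot: [-3.142, 0.0, -0.183]
wrist_force: [0.2, -0.3, -0.4]
gripper_width: 0.641
```

{"api": "move_arm", "payload": {"deltas": [{"delta_pos": [2.9,-4.1,0],"rot": [0,0,0],"grip": 0.28},{"delta_pos": [2.9,-4.1,0],"rot": [0,0,0],"grip": 0.28},{"delta_pos": [2.9,-4.1,0],"rot": [0,0,0],"grip": 0.28},{"delta_pos": [2.9,-4.1,0],"rot": [0,0,0],"grip": 0.28},{"delta_pos": [3.0,-4.0,0],"rot": [0,0,0],"grip": 0.28},{"delta_pos": [0.4,-6.0,0],"rot": [0,0,0],"grip": 0.28},{"delta_pos": [0.4,-6.0,0],"rot": [0,0,0],"grip": 0.28}]}}

```text
t: 3.92
ee_pos: [461.0, -282.4, 264.5]
ee_rot: [-3.142, -0.0, -0.188]
wrist_force: [1.2, -0.0, -0.2]
gripper_width: 0.637
```

{"api": "move_arm", "payload": {"deltas": [{"delta_pos": [0.4,-6.0,0],"rot": [0,0,0],"grip": 0.28},{"delta_pos": [0.4,-6.0,0],"rot": [0,0,0],"grip": 0.28},{"delta_pos": [0.4,-6.0,0],"rot": [0,0,0],"grip": 0.28},{"delta_pos": [0.35,-6.0,0],"rot": [0,0,0],"grip": 0.28},{"delta_pos": [-1.9,-5.2,0],"rot": [0,0,0],"grip": 0.28},{"delta_pos": [-1.9,-5.2,0],"rot": [0,0,0],"grip": 0.28},{"delta_pos": [-1.9,-5.2,0],"rot": [0,0,0],"grip": 0.28},{"delta_pos": [-1.9,-5.2,0],"rot": [0,0,0],"grip": 0.28}]}}

```text
t: 4.92
ee_pos: [484.4, 169.2, 264.8]
ee_rot: [-3.141, -0.001, -0.188]
wrist_force: [-0.2, 0.2, -0.0]
gripper_width: 0.642
```

{"api": "move_arm", "payload": {"deltas": [{"delta_pos": [-1.9,-5.2,0],"rot": [0,0,0],"grip": 0.28},{"delta_pos": [-2.0,-5.2,0],"rot": [0,0,0],"grip": 0.28},{"delta_pos": [0,0,0],"rot": [0,0,0],"grip": 0.28}]}}

```text
t: 5.3
ee_pos: [464.7, 280.3, 264.7]
ee_rot: [-3.14, -0.0, -0.182]
wrist_force: [0.4, -0.8, 0.4]
gripper_width: 0.638
```

```bash
python3 -c "
from g import *
p,r=st(); path([(463.5,278,p[2])],np.rad2deg(r[2]),p)
c=snap('top','t1')
cv2.imwrite('pics/t1z.png',cv2.resize(c['pixels'][170:290,80:220,::-1],None,fx=5,fy=5,interpolation=cv2.INTER_CUBIC))"
```

```text
t 5.3 [464.7 280.3 264.7] [-1.7994e+02 -1.0000e-02 -1.0440e+01] F [ 0.4 -0.8  0.4] w 55.5
(463.5, 278, np.float64(264.6587211843513)) [-0.07  0.25  0.  ] rows 1.0
```

{"api": "move_arm", "payload": {"deltas": [{"delta_pos": [-0.1,0.2,5.5],"rot": [0,0,0],"grip": 0.28},{"delta_pos": [0,0,5.5],"rot": [0,0,0],"grip": 0.28},{"delta_pos": [0,0,5.5],"rot": [0,0,0],"grip": 0.28},{"delta_pos": [0,0,5.5],"rot": [0,0,0],"grip": 0.28},{"delta_pos": [0,0,0],"rot": [0,0,0],"grip": 0.28}]}}

```text
t: 5.98
ee_pos: [461.3, 272.4, 40.5]
ee_rot: [3.136, 0.01, -0.19]
wrist_force: [-0.6, -1.2, -0.0]
gripper_width: 0.641
```

```bash
python3 -c "
from g import *
p,r=st()
c=snap('side','s1')
cv2.imwrite('pics/s1z.png',cv2.resize(c['pixels'][230:350,140:290,::-1],None,fx=5,fy=5,interpolation=cv2.INTER_CUBIC))"
```

```text
t 5.97 [461.3 272.4  40.5] [179.66   0.57 -10.89] F [-0.6 -1.2 -0. ] w 55.8
```

View pics/s1z.png

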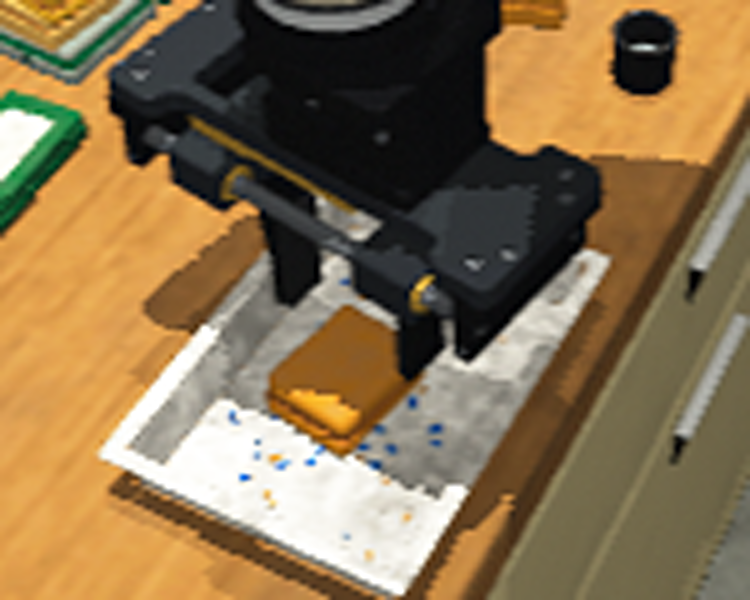

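{"api": "move_arm", "payload": {"deltas": [{"delta_pos": [0,0,0],"rot": [0,0,0],"grip": 0.28}]}}

```text
t: 6.15
ee_pos: [466.6, 275.2, 47.0]
ee_rot: [-3.139, -0.004, -0.189]
wrist_force: [1.1, 0.1, -0.4]
gripper_width: 0.642
```

```bash
python3 -c "
from g import *
p,r=st(); print(rel(p,r,(463.5,278,7)))"
```

```text
t 6.15 [466.6 275.2  47. ] [-179.87   -0.24  -10.83] F [ 1.1  0.1 -0.4] w 55.9
[-0.37 -0.21  4.  ]
```

{"api": "move_arm", "payload": {"deltas": [{"delta_pos": [0,0,0],"rot": [0,0,0],"grip": 0.28},{"delta_pos": [0,0,0],"rot": [0,0,0],"grip": 0.28},{"delta_pos": [0,0,0],"rot": [0,0,0],"grip": 0.28}]}}

```text
t: 6.52
ee_pos: [464.9, 275.4, 45.6]
ee_rot: [-3.141, -0.002, -0.188]
wrist_force: [0.3, 0.2, 0.4]
gripper_width: 0.642
```

```bash
python3 -c "
from g import *
p,r=st(); print(rel(p,r,(463.5,278,7)))"
```

```text
t 6.53 [464.9 275.4  45.6] [-1.7994e+02 -1.0000e-01 -1.0760e+01] F [0.3 0.2 0.4] w 55.8
[-0.2  -0.23  3.86]
```

{"api": "move_arm", "payload": {"deltas": [{"delta_pos": [-0.1,-0.2,1.0],"rot": [0,0,0],"grip": 0.28},{"delta_pos": [0,0,1.0],"rot": [0,0,0],"grip": 0.28},{"delta_pos": [0,0,1.0],"rot": [0,0,0],"grip": 0.28},{"delta_pos": [0,0,0.8],"rot": [0,0,0],"grip": 0.28},{"delta_pos": [0,0,0],"rot": [0,0,0],"grip": 0.28},{"delta_pos": [0,0,0],"rot": [0,0,0],"grip": 0.28}]}}

```text
t: 7.28
ee_pos: [464.0, 277.3, 6.5]
ee_rot: [-3.142, -0.0, -0.188]
wrist_force: [0.7, -0.4, -0.1]
gripper_width: 0.645
```

No contact force. Close.

{"api": "move_arm", "payload": {"deltas": [{"delta_pos": [0,0,0],"rot": [0,0,0],"grip": 0.0},{"delta_pos": [0,0,0],"rot": [0,0,0],"grip": -0.2},{"delta_pos": [0,0,0],"rot": [0,0,0],"grip": -0.2},{"delta_pos": [0,0,0],"rot": [0,0,0],"grip": -0.2}], "squeeze": 20}}

```text
t: 7.78
ee_pos: [464.1, 277.4, 6.9]
ee_rot: [-3.141, -0.001, -0.188]
wrist_force: [-0.5, 0.1, 2.9]
gripper_width: 0.511
```

{"api": "move_arm", "payload": {"deltas": [{"delta_pos": [0,0,-1.0],"rot": [0,0,0],"grip": -0.2},{"delta_pos": [0,0,-2.0],"rot": [0,0,0],"grip": -0.2},{"delta_pos": [0,0,-3.0],"rot": [0,0,0],"grip": -0.2},{"delta_pos": [0,0,-3.0],"rot": [0,0,0],"grip": -0.2},{"delta_pos": [0,0,-3.0],"rot": [0,0,0],"grip": -0.2}]}}

```text
t: 8.4
ee_pos: [463.4, 277.1, 127.8]
ee_rot: [3.141, 0.0, -0.188]
wrist_force: [1.1, -0.5, -0.9]
gripper_width: 0.51
```

```bash
python3 -c "
from g import *
p,r=st()
c=snap('side','s2')
cv2.imwrite('pics/s2z.png',cv2.resize(c['pixels'][190:350,140:290,::-1],None,fx=4,fy=3.7,interpolation=cv2.INTER_CUBIC))"
```

```text
t 8.4 [463.4 277.1 127.8] [ 1.7999e+02  3.0000e-02 -1.0780e+01] F [ 1.1 -0.5 -0.9] w 44.3
```

View pics/s2z.png

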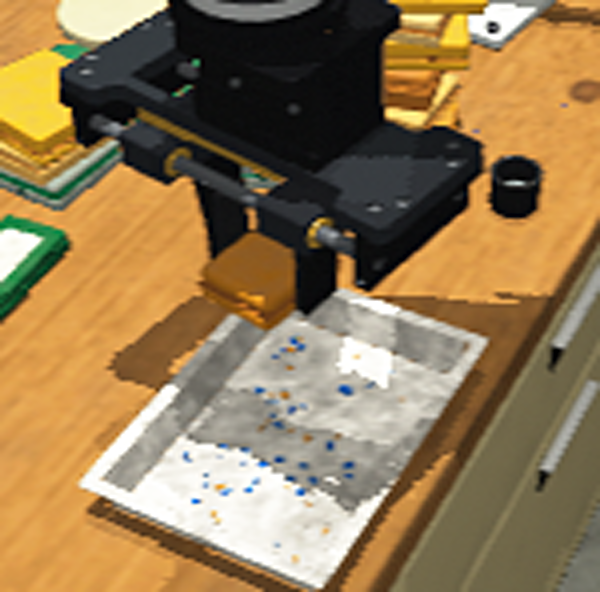

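```bash
python3 -c "
from g import *
path([(520,-50,270),(560,-257,270)],-7.9,[464,277.4,270])"
```

```text
(520, -50, 270) [10.05 31.66  0.  ] rows 6.0
(560, -257, 270) [ 6.81 19.95  0.  ] rows 4.0
```

{"api": "move_arm", "payload": {"deltas": [{"delta_pos": [0,0,-4.8],"rot": [0,0,-1.0],"grip": -0.2},{"delta_pos": [0,0,-4.8],"rot": [0,0,-1.0],"grip": -0.2},{"delta_pos": [0,0,-4.7],"rot": [0,0,-0.9],"grip": -0.2}]}}

```text
t: 8.82
ee_pos: [463.1, 277.0, 270.9]
ee_rot: [3.141, 0.001, -0.137]
wrist_force: [0.7, 0.1, -0.8]
gripper_width: 0.511
```

{"api": "move_arm", "payload": {"deltas": [{"delta_pos": [0.7,2.5,0],"rot": [0,0,0],"grip": -0.2},{"delta_pos": [1.5,4.8,0],"rot": [0,0,0],"grip": -0.2},{"delta_pos": [1.6,5.0,0],"rot": [0,0,0],"grip": -0.2},{"delta_pos": [1.6,5.0,0],"rot": [0,0,0],"grip": -0.2},{"delta_pos": [1.6,5.0,0],"rot": [0,0,0],"grip": -0.2},{"delta_pos": [1.6,5.0,0],"rot": [0,0,0],"grip": -0.2},{"delta_pos": [1.6,5.0,0],"rot": [0,0,0],"grip": -0.2},{"delta_pos": [1.6,5.0,0],"rot": [0,0,0],"grip": -0.2}]}}

```text
t: 9.82
ee_pos: [529.2, -109.8, 269.3]
ee_rot: [-3.141, 0.001, -0.138]
wrist_force: [1.0, 0.5, -1.3]
gripper_width: 0.508
```

{"api": "move_arm", "payload": {"deltas": [{"delta_pos": [1.6,4.8,0],"rot": [0,0,0],"grip": -0.2},{"delta_pos": [1.6,4.5,0],"rot": [0,0,0],"grip": -0.2},{"delta_pos": [1.2,3.4,0],"rot": [0,0,0],"grip": -0.2},{"delta_pos": [0.6,1.6,0],"rot": [0,0,0],"grip": -0.2},{"delta_pos": [0,0,0],"rot": [0,0,0],"grip": -0.2},{"delta_pos": [0,0,0],"rot": [0,0,0],"grip": -0.2}]}}

```text
t: 10.58
ee_pos: [559.0, -255.1, 269.3]
ee_rot: [-3.14, 0.001, -0.136]
wrist_force: [0.2, 0.7, -0.4]
gripper_width: 0.508
```

```bash
python3 -c "
from g import *
p,r=st();print(rel(p,r,(560,-256.5,60)))
c=snap('side','s3')
cv2.imwrite('pics/s3z.png',cv2.resize(c['pixels'][60:230,200:360,::-1],None,fx=3.5,fy=3.5,interpolation=cv2.INTER_CUBIC))"
```

```text
t 10.57 [ 559.  -255.1  269.3] [-1.7992e+02  8.0000e-02 -7.8100e+00] F [ 0.2  0.7 -0.4] w 44.2
[ 0.14  0.15 20.93]
```

View pics/s3z.png

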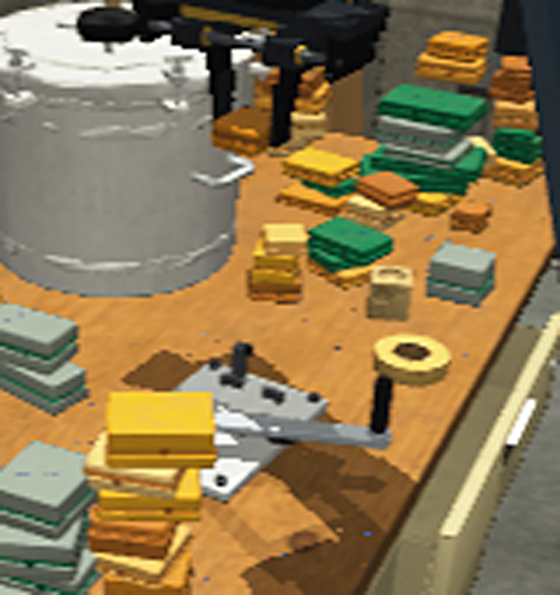

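```bash
python3 -c "
from g import *
W=np.load('top0.npy').reshape(-1,3);S=np.load('side0.npy').reshape(-1,3)
a=np.deg2rad(-7.9)
for Q in(W,S):
  d=Q[:,:2]-[560,-256.5]; x=d@[np.cos(a),np.sin(a)]; y=d@[-np.sin(a),np.cos(a)]
  m=(Q[:,2]>60)&(Q[:,2]<400)&(abs(x)<140)&(abs(y)<110)
  print(m.sum(), np.c_[x,y,Q[:,2]][m][:12].round())
"
```

```text
12 [[ 6. 86. 65.]
 [ 2. 92. 62.]
 [ 3. 89. 63.]
 [-1. 92. 64.]
 [ 0. 85. 61.]
 [ 0. 82. 63.]
 [ 1. 79. 61.]
 [-3. 82. 60.]
 [-2. 78. 60.]
 [-7. 88. 61.]
 [-7. 85. 63.]
 [-6. 81. 61.]]
0 []
```

{"api": "move_arm", "payload": {"deltas": [{"delta_pos": [0.1,0.1,3.0],"rot": [0,0,0],"grip": -0.2},{"delta_pos": [0,0,4.5],"rot": [0,0,0],"grip": -0.2},{"delta_pos": [0,0,4.5],"rot": [0,0,0],"grip": -0.2},{"delta_pos": [0,0,4.5],"rot": [0,0,0],"grip": -0.2},{"delta_pos": [0,0,3.0],"rot": [0,0,0],"grip": -0.2},{"delta_pos": [0,0,1.4],"rot": [0,0,0],"grip": -0.2},{"delta_pos": [0,0,0],"rot": [0,0,0],"grip": -0.2},{"delta_pos": [0,0,0],"rot": [0,0,0],"grip": -0.2}]}}

```text
t: 11.62
ee_pos: [561.5, -258.4, 62.1]
ee_rot: [3.14, -0.003, -0.137]
wrist_force: [-0.1, -0.2, -0.8]
gripper_width: 0.509
```

```bash
python3 -c "
from g import *
from ov import *
p,r=st();print(rel(p,r,(560,-256.5,16.5)))
c=snap('side','s4')
o=(560,-256.5);z=p[2]-5
overlay(c,[tf(p[:2],np.rad2deg(r[2]),box(-23,23,-28,28,z)),tf(p[:2],np.rad2deg(r[2]),box(-23,23,-28,28,z+23)),tf(o,-7.9,box(-27,27,-32,32,12)),tf(o,-7.9,box(-65,65,-65,120,12))],(225,110,100,100),6,'s4z')"
```

```text
t 11.62 [ 561.5 -258.4   62.1] [ 1.7993e+02 -1.5000e-01 -7.8500e+00] F [-0.1 -0.2 -0.8] w 44.3
[-0.18 -0.17  4.56]
```

View pics/s4z.png

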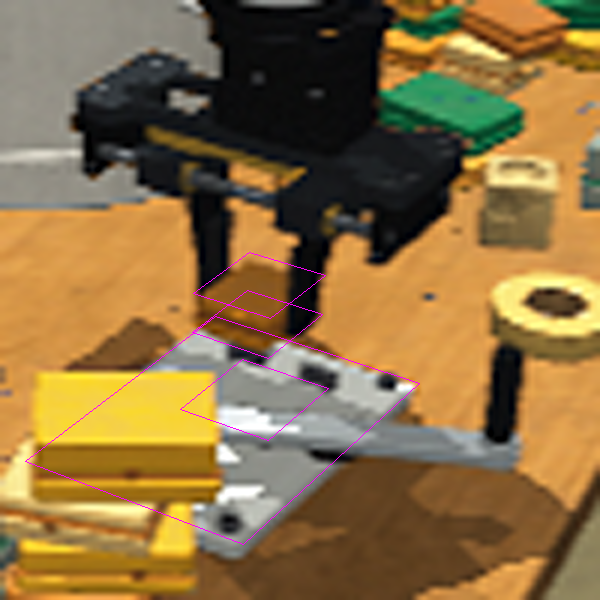

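{"api": "move_arm", "payload": {"deltas": [{"delta_pos": [-0.1,-0.1,1.0],"rot": [0,0,0],"grip": -0.2},{"delta_pos": [0,0,1.0],"rot": [0,0,0],"grip": -0.2},{"delta_pos": [0,0,0.8],"rot": [0,0,0],"grip": -0.2},{"delta_pos": [0,0,0],"rot": [0,0,0],"grip": -0.2},{"delta_pos": [0,0,0],"rot": [0,0,0],"grip": -0.2},{"delta_pos": [0,0,0],"rot": [0,0,0],"grip": -0.2}]}}

```text
t: 12.42
ee_pos: [559.8, -257.1, 32.8]
ee_rot: [3.141, -0.001, -0.138]
wrist_force: [0.7, 0.1, -0.3]
gripper_width: 0.508
```

```bash
python3 -c "
from g import *
from ov import *
p,r=st();print(rel(p,r,(560,-256.5,16.5)))
c=snap('side','s5')
o=(560,-256.5);z=p[2]-5
overlay(c,[],(245,130,70,70),8,'s5z')"
```

```text
t 12.43 [ 559.8 -257.1   32.8] [ 1.7998e+02 -3.0000e-02 -7.8800e+00] F [ 0.7  0.1 -0.3] w 44.2
[ 0.01 -0.06  1.63]
```

View pics/s5z.png

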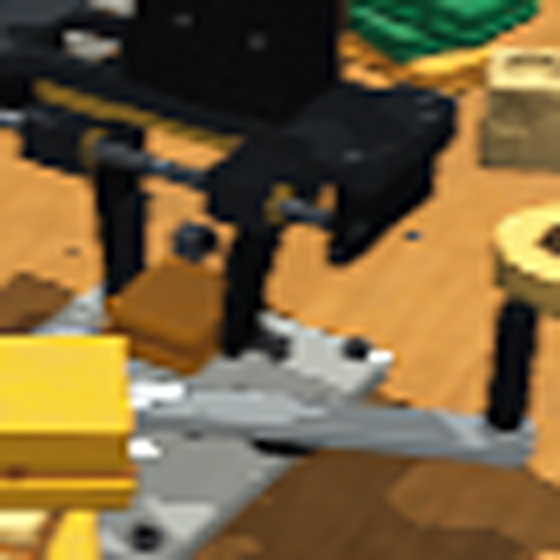

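{"api": "move_arm", "payload": {"deltas": [{"delta_pos": [0,-0.05,0.5],"rot": [0,0,0],"grip": -0.2},{"delta_pos": [0,0,0.5],"rot": [0,0,0],"grip": -0.2},{"delta_pos": [0,0,0],"rot": [0,0,0],"grip": -0.2},{"delta_pos": [0,0,0],"rot": [0,0,0],"grip": -0.2}]}}

```text
t: 12.98
ee_pos: [559.6, -256.3, 22.4]
ee_rot: [-3.141, 0.0, -0.138]
wrist_force: [0.9, -0.3, -0.4]
gripper_width: 0.511
```

{"api": "move_arm", "payload": {"deltas": [{"delta_pos": [0,0,0.4],"rot": [0,0,0],"grip": -0.2},{"delta_pos": [0,0,0.1],"rot": [0,0,0],"grip": -0.2},{"delta_pos": [0,0,0],"rot": [0,0,0],"grip": -0.2},{"delta_pos": [0,0,0],"rot": [0,0,0],"grip": -0.2}]}}

```text
t: 13.48
ee_pos: [559.6, -256.4, 17.6]
ee_rot: [3.142, -0.0, -0.138]
wrist_force: [-0.3, 0.9, -1.2]
gripper_width: 0.509
```

{"api": "move_arm", "payload": {"deltas": [{"delta_pos": [0,0,0.1],"rot": [0,0,0],"grip": -0.2},{"delta_pos": [0,0,0],"rot": [0,0,0],"grip": -0.2}]}}

```text
t: 13.72
ee_pos: [559.8, -256.5, 17.1]
ee_rot: [3.141, -0.0, -0.137]
wrist_force: [-1.2, 0.8, 3.7]
gripper_width: 0.506
```

{"api": "move_arm", "payload": {"deltas": [{"delta_pos": [0,0,0],"rot": [0,0,0],"grip": 0.1},{"delta_pos": [0,0,0],"rot": [0,0,0],"grip": 0.3},{"delta_pos": [0,0,0],"rot": [0,0,0],"grip": 0.3},{"delta_pos": [0,0,-0.5],"rot": [0,0,0],"grip": 0.3},{"delta_pos": [0,0,-2],"rot": [0,0,0],"grip": 0.3},{"delta_pos": [0,0,-3],"rot": [0,0,0],"grip": 0.3},{"delta_pos": [0,0,-5],"rot": [0,0,0],"grip": 0.3},{"delta_pos": [0,0,-5],"rot": [0,0,0],"grip": 0.3}]}}

```text
t: 14.72
ee_pos: [559.6, -256.4, 174.3]
ee_rot: [3.141, -0.001, -0.137]
wrist_force: [1.0, -0.3, -0.7]
gripper_width: 0.649
```

```bash
python3 -c "
from g import *
from ov import *
from m import rect
p,r=st()
c=snap('side','s6')
overlay(c,[],(245,130,70,70),8,'s6z')
rect(cloud(c),(560,-256),60,25,45,'mould')
r=ctrl.place_of('mould','side');print([(d['confidence'],world(c,d['position'])) for d in r])"
```

```text
t 14.72 [ 559.6 -256.4  174.3] [180.   -0.1  -7.9] F [ 1.  -0.3 -0.7] w 56.5
mould 25 mean [ 576.6 -305.9   35.6] rect [ 575.6 -306.5] [11.9 15.6] 70.3 px [268.6 161.7]
mould 134 mean [ 556.3 -250.9   33.1] rect [ 558.5 -252.6] [54.4 43.5] 83.3 px [267.7 171.4]
[(0.43, array([ 562.2, -254.1,   13.9])), (0.41, array([461.4, 270.5,   3. ]))]
```

View pics/s6z.png

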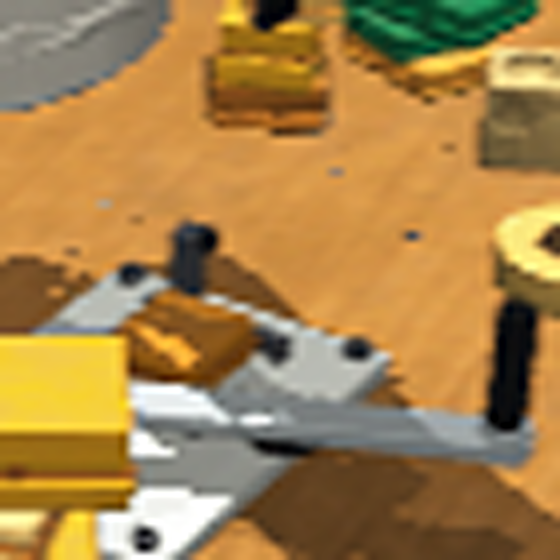

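{"api": "move_arm", "payload": {"deltas": [{"delta_pos": [0,0,0],"rot": [0,0,9.5],"grip": 0.3},{"delta_pos": [0,0,0],"rot": [0,0,9.5],"grip": 0.3},{"delta_pos": [0,0,0],"rot": [0,0,9.5],"grip": 0.3},{"delta_pos": [0,0,0],"rot": [0,0,9.5],"grip": 0.3},{"delta_pos": [0,0,0],"rot": [0,0,9.5],"grip": 0.3},{"delta_pos": [0,0,0],"rot": [0,0,9.5],"grip": 0.3},{"delta_pos": [0,0,0],"rot": [0,0,9.0],"grip": 0.3}]}}

```text
t: 15.7
ee_pos: [559.3, -256.2, 172.0]
ee_rot: [-3.142, -0.0, -1.295]
wrist_force: [-0.1, -0.9, -0.9]
gripper_width: 0.649
```

```bash
python3 -c "
from g import *
p,r=st();print(rel(p,r,(413.5,-216.5,62)))"
```

```text
t 15.7 [ 559.3 -256.2  172. ] [-180.     -0.    -74.17] F [-0.1 -0.9 -0.9] w 56.5
[-7.8  12.95 11.  ]
```

{"api": "move_arm", "payload": {"deltas": [{"delta_pos": [-1.3,2.2,0],"rot": [0,0,0],"grip": 0.3},{"delta_pos": [-2.6,4.3,0],"rot": [0,0,0],"grip": 0.3},{"delta_pos": [-2.6,4.3,0],"rot": [0,0,0],"grip": 0.3},{"delta_pos": [-1.3,2.1,0],"rot": [0,0,0],"grip": 0.3},{"delta_pos": [0,0,0],"rot": [0,0,0],"grip": 0.3},{"delta_pos": [0,0,0],"rot": [0,0,0],"grip": 0.3},{"delta_pos": [0,0,0],"rot": [0,0,0],"grip": 0.3}]}}

```text
t: 16.58
ee_pos: [415.5, -218.2, 171.8]
ee_rot: [-3.14, -0.002, -1.289]
wrist_force: [0.3, 0.7, 0.1]
gripper_width: 0.65
```

```bash
python3 -c "
from g import *
from ov import *
p,r=st();print(rel(p,r,(413.5,-216.5,62)))
c=snap('side','s7');overlay(c,[],(250,90,110,100),6,'s7z')
c=snap('top','t7');overlay(c,[],(230,160,130,110),6,'t7z')
"
```

```text
t 16.57 [ 415.5 -218.2  171.8] [-1.7994e+02 -9.0000e-02 -7.3860e+01] F [0.3 0.7 0.1] w 56.5
[-0.23  0.16 10.98]
```

View pics/s7z.png

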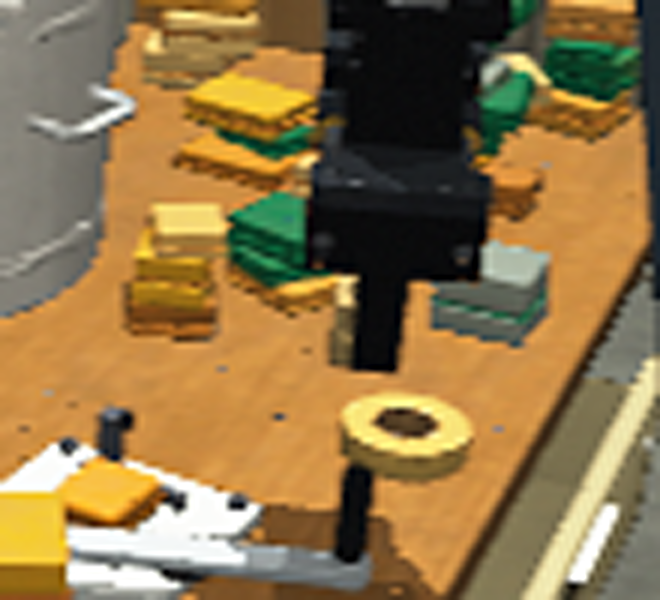

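View pics/t7z.png

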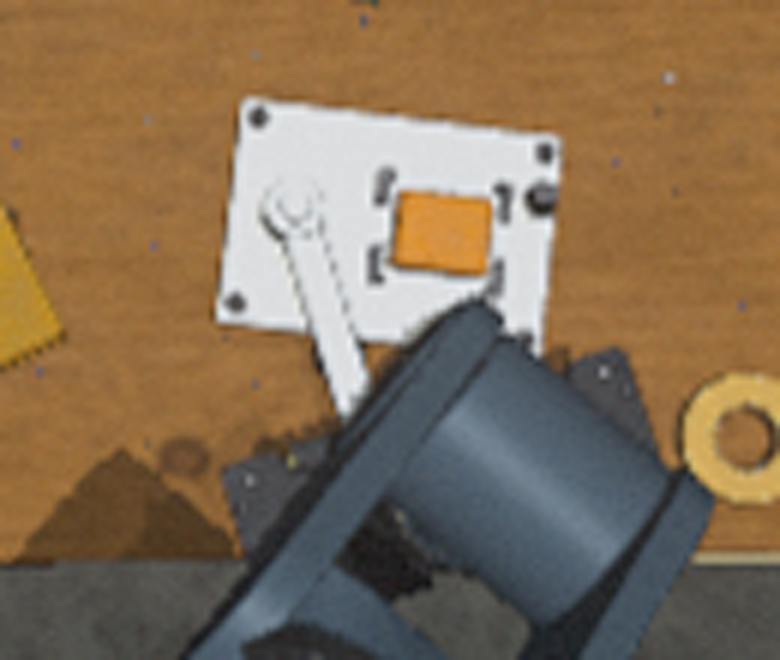

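{"api": "move_arm", "payload": {"deltas": [{"delta_pos": [-0.1,0.1,2.0],"rot": [0,0,0],"grip": 0.3},{"delta_pos": [0,0,3.0],"rot": [0,0,0],"grip": 0.3},{"delta_pos": [0,0,3.0],"rot": [0,0,0],"grip": 0.3},{"delta_pos": [0,0,2.0],"rot": [0,0,0],"grip": 0.3},{"delta_pos": [0,0,1.0],"rot": [0,0,0],"grip": 0.3},{"delta_pos": [0,0,0],"rot": [0,0,0],"grip": 0.3},{"delta_pos": [0,0,0],"rot": [0,0,0],"grip": 0.3}]}}

```text
t: 17.55
ee_pos: [413.3, -217.0, 62.1]
ee_rot: [-3.141, -0.001, -1.289]
wrist_force: [0.3, 0.2, 0.2]
gripper_width: 0.648
```

```bash
python3 -c "
from g import *
from ov import *
p,r=st();print(rel(p,r,(413.5,-216.5,62)))
c=snap('side','s8');overlay(c,[],(260,110,100,90),6,'s8z')
"
```

```text
t 17.55 [ 413.3 -217.    62.1] [-1.7996e+02 -7.0000e-02 -7.3870e+01] F [0.3 0.2 0.2] w 56.4
[-0.04 -0.03  0.01]
```

View pics/s8z.png

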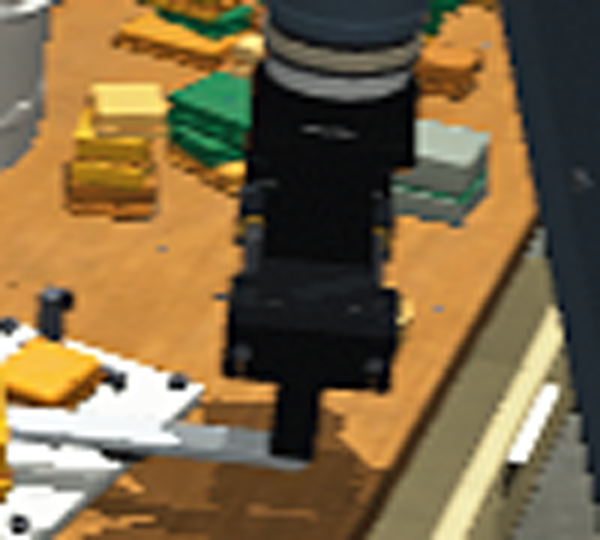

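{"api": "move_arm", "payload": {"deltas": [{"delta_pos": [0,0,0],"rot": [0,0,0],"grip": -0.3},{"delta_pos": [0,0,0],"rot": [0,0,0],"grip": -0.8},{"delta_pos": [0,0,0],"rot": [0,0,0],"grip": -0.9},{"delta_pos": [0,0,0],"rot": [0,0,0],"grip": -0.9},{"delta_pos": [0,0,0],"rot": [0,0,0],"grip": -0.9}], "squeeze": 30}}

```text
t: 18.23
ee_pos: [412.7, -216.5, 61.5]
ee_rot: [3.142, 0.0, -1.29]
wrist_force: [0.1, 0.3, 0.7]
gripper_width: 0.175
```

{"api": "move_arm", "payload": {"deltas": [{"delta_pos": [1.15,-0.04,0],"rot": [0,0,-4.0],"grip": -0.9},{"delta_pos": [1.15,-0.04,0],"rot": [0,0,-4.0],"grip": -0.9},{"delta_pos": [1.15,-0.04,0],"rot": [0,0,-4.0],"grip": -0.9},{"delta_pos": [1.15,-0.04,0],"rot": [0,0,-4.0],"grip": -0.9}]}}

```text
t: 18.73
ee_pos: [430.9, -257.7, 61.5]
ee_rot: [3.141, 0.003, -1.008]
wrist_force: [0.2, 3.3, 2.3]
gripper_width: 0.178
```

```bash
cat > a.py <<'E'
from g import *
p,r=st(); d=p[:2]-[571.8,-172.3]; print("rad",np.hypot(*d),"ang",np.rad2deg(np.arctan2(d[1],d[0]))%360)
E
python3 a.py
```

```text
t 18.73 [ 430.9 -257.7   61.5] [ 1.7999e+02  1.5000e-01 -5.7780e+01] F [0.2 3.3 2.3] w 15.5
rad 164.7451182768457 ang 211.22338084894855
```

{"api": "move_arm", "payload": {"deltas": [{"delta_pos": [1.15,-0.04,0],"rot": [0,0,-4.0],"grip": -0.9},{"delta_pos": [1.15,-0.04,0],"rot": [0,0,-4.0],"grip": -0.9},{"delta_pos": [1.15,-0.04,0],"rot": [0,0,-4.0],"grip": -0.9},{"delta_pos": [1.15,-0.04,0],"rot": [0,0,-4.0],"grip": -0.9},{"delta_pos": [1.15,-0.04,0],"rot": [0,0,-4.0],"grip": -0.9},{"delta_pos": [1.15,-0.04,0],"rot": [0,0,-4.0],"grip": -0.9}]}}

```text
t: 19.48
ee_pos: [477.8, -307.2, 61.5]
ee_rot: [3.141, 0.004, -0.589]
wrist_force: [-3.4, 1.0, 3.7]
gripper_width: 0.176
```

```bash
python3 a.py
```

```text
t 19.48 [ 477.8 -307.2   61.5] [179.99   0.21 -33.76] F [-3.4  1.   3.7] w 15.3
rad 164.41282284815838 ang 235.14559895583005
```

```bash
python3 -c "
from g import *
a=np.deg2rad(-8)
for f in('top0','side0'):
  Q=np.load(f+'.npy').reshape(-1,3)
  d=Q[:,:2]-[549,-336]; x=d@[np.cos(a),np.sin(a)]; y=d@[-np.sin(a),np.cos(a)]
  m=(Q[:,2]>60)&(Q[:,2]<330)&(abs(x)<150)&(abs(y)<90)
  print(f,m.sum()); 
  if m.any(): B=np.c_[x,y,Q[:,2]][m]; print(B.min(0).round(),B.max(0).round(), B[B[:,0].argsort()][:8].round())
"
```

```text
top0 0
side0 0
```

{"api": "move_arm", "payload": {"deltas": [{"delta_pos": [1.15,-0.04,0],"rot": [0,0,-4.0],"grip": -0.9},{"delta_pos": [1.15,-0.04,0],"rot": [0,0,-4.0],"grip": -0.9}]}}

```text
t: 19.73
ee_pos: [497.6, -319.0, 61.5]
ee_rot: [3.141, 0.004, -0.45]
wrist_force: [-4.3, 0.0, 4.6]
gripper_width: 0.173
```

Clear of the pot. Continue.

{"api": "move_arm", "payload": {"deltas": [{"delta_pos": [1.15,-0.04,0],"rot": [0,0,-4.0],"grip": -0.9},{"delta_pos": [1.15,-0.04,0],"rot": [0,0,-4.0],"grip": -0.9},{"delta_pos": [0.85,-0.02,0],"rot": [0,0,-3.0],"grip": -0.9},{"delta_pos": [0,0,0],"rot": [0,0,0],"grip": -0.9},{"delta_pos": [0,0,0],"rot": [0,0,0],"grip": -0.9}]}}

```text
t: 20.35
ee_pos: [527.1, -330.5, 61.5]
ee_rot: [3.141, 0.003, -0.26]
wrist_force: [-4.5, -2.3, 3.0]
gripper_width: 0.172
```

```bash
python3 a.py
```

```text
t 20.35 [ 527.1 -330.5   61.5] [ 1.7995e+02  1.5000e-01 -1.4920e+01] F [-4.5 -2.3  3. ] w 15.0
rad 164.41417641703484 ang 254.2269424028122
```

{"api": "move_arm", "payload": {"deltas": [{"delta_pos": [0.43,-0.01,0],"rot": [0,0,-1.5],"grip": -0.9},{"delta_pos": [0.43,-0.01,0],"rot": [0,0,-1.5],"grip": -0.9},{"delta_pos": [0.43,-0.01,0],"rot": [0,0,-1.5],"grip": -0.9},{"delta_pos": [0.43,-0.01,0],"rot": [0,0,-1.5],"grip": -0.9},{"delta_pos": [0,0,0],"rot": [0,0,0],"grip": -0.9},{"delta_pos": [0,0,0],"rot": [0,0,0],"grip": -0.9}]}}

```text
t: 21.1
ee_pos: [543.9, -334.4, 61.6]
ee_rot: [3.14, 0.002, -0.156]
wrist_force: [-5.3, -2.8, 2.5]
gripper_width: 0.173
```

```bash
python3 a.py
```

```text
t 21.1 [ 543.9 -334.4   61.6] [ 1.7992e+02  1.4000e-01 -8.9200e+00] F [-5.3 -2.8  2.5] w 15.1
rad 164.4833315256635 ang 260.22863847695066
```

Now small steps until the force along the motion jumps.

{"api": "move_arm", "payload": {"deltas": [{"delta_pos": [0.2,0,0],"rot": [0,0,-0.7],"grip": -0.9},{"delta_pos": [0,0,0],"rot": [0,0,0],"grip": -0.9},{"delta_pos": [0,0,0],"rot": [0,0,0],"grip": -0.9}]}}

```text
t: 21.48
ee_pos: [545.8, -334.7, 61.6]
ee_rot: [3.14, 0.003, -0.144]
wrist_force: [-5.1, -4.1, 3.3]
gripper_width: 0.173
```

{"api": "move_arm", "payload": {"deltas": [{"delta_pos": [0.2,0,0],"rot": [0,0,-0.7],"grip": -0.9},{"delta_pos": [0,0,0],"rot": [0,0,0],"grip": -0.9},{"delta_pos": [0,0,0],"rot": [0,0,0],"grip": -0.9}]}}

```text
t: 21.85
ee_pos: [547.8, -335.0, 61.6]
ee_rot: [3.14, 0.003, -0.131]
wrist_force: [-5.7, -4.0, 2.7]
gripper_width: 0.177
```

{"api": "move_arm", "payload": {"deltas": [{"delta_pos": [0.2,0,0],"rot": [0,0,-0.3],"grip": -0.9},{"delta_pos": [0,0,0],"rot": [0,0,0],"grip": -0.9},{"delta_pos": [0,0,0],"rot": [0,0,0],"grip": -0.9}]}}

```text
t: 22.22
ee_pos: [549.6, -335.3, 61.6]
ee_rot: [3.14, 0.003, -0.126]
wrist_force: [-5.1, -2.4, 2.6]
gripper_width: 0.169
```

{"api": "move_arm", "payload": {"deltas": [{"delta_pos": [0.15,0,0],"rot": [0,0,-0.5],"grip": -0.9},{"delta_pos": [0,0,0],"rot": [0,0,0],"grip": -0.9},{"delta_pos": [0,0,0],"rot": [0,0,0],"grip": -0.9}]}}

```text
t: 22.6
ee_pos: [550.0, -335.3, 61.6]
ee_rot: [3.141, 0.005, -0.117]
wrist_force: [-8.8, -3.4, 3.8]
gripper_width: 0.177
```

{"api": "move_arm", "payload": {"deltas": [{"delta_pos": [0.15,0,0],"rot": [0,0,-0.5],"grip": -0.9},{"delta_pos": [0,0,0],"rot": [0,0,0],"grip": -0.9},{"delta_pos": [0,0,0],"rot": [0,0,0],"grip": -0.9}]}}

```text
t: 22.98
ee_pos: [550.3, -335.3, 61.5]
ee_rot: [3.141, 0.008, -0.108]
wrist_force: [-11.0, -4.4, 6.1]
gripper_width: 0.176
```

```bash
python3 a.py; python3 -c "
from g import *
from ov import *
c=snap('side','s9');overlay(c,[],(240,120,100,90),6,'s9z')
c=snap('top','t9');overlay(c,[],(250,150,110,90),6,'t9z')
"
```

```text
t 22.98 [ 550.3 -335.3   61.5] [179.98   0.43  -6.2 ] F [-11.   -4.4   6.1] w 15.3
rad 164.45225207639092 ang 262.480231960795
```

View pics/s9z.png

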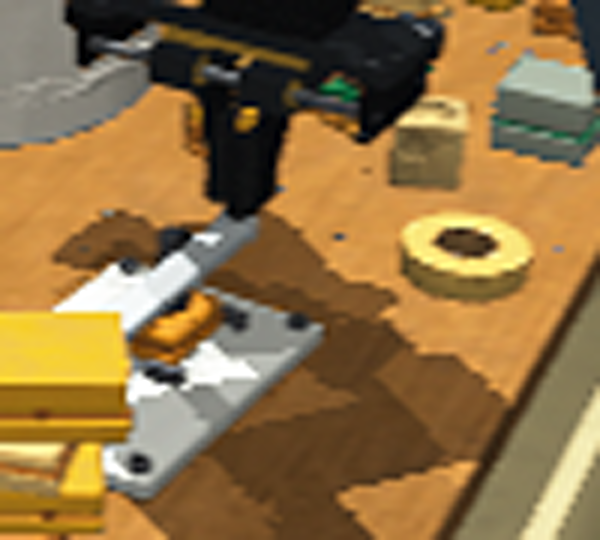

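View pics/t9z.png

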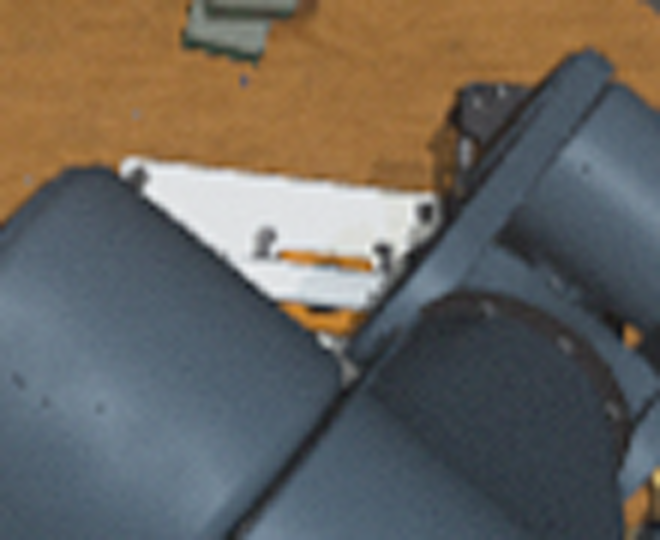

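The arm is against the stop: further commands no longer move the post, the force climbs from about 5.5 N to 11 N, and the measured angle is 262.5° against an expected 262.1°. The side picture shows the bar over the mould at (180,310), and the tape at (465,250) looks untouched.

{"api": "move_arm", "payload": {"deltas": [{"delta_pos": [0,0,0],"rot": [0,0,0],"grip": -0.9},{"delta_pos": [0,0,0],"rot": [0,0,0],"grip": -0.9},{"delta_pos": [0,0,0],"rot": [0,0,0],"grip": -0.9},{"delta_pos": [0,0,0],"rot": [0,0,0],"grip": -0.9}]}}

```text
t: 23.58
ee_pos: [550.3, -335.4, 61.6]
ee_rot: [3.141, 0.008, -0.108]
wrist_force: [-10.5, -3.1, 5.0]
gripper_width: 0.174
```

```bash
python3 a.py; python3 -c "
from g import *
c=snap('side','s10')
for n in('tape','loupe','case'):
  print(n,[(round(d['confidence'],2),world(c,d['position']).round(1)) for d in ctrl.place_of(n,'side')[:2]])
print(ctrl.close_job())"
```

```text
t 23.57 [ 550.3 -335.4   61.6] [179.98   0.43  -6.2 ] F [-10.5  -3.1   5. ] w 15.1
rad 164.47041745158643 ang 262.47707031124935
tape [(0.52, array([ 446.2, -424.4,   -1.1]))]
loupe [(0.51, array([430. ,  35. ,  -1.3]))]
case [(0.81, array([6.799e+02, 2.400e+02, 3.000e-01])), (0.4, array([ 548.6, -337.7,   72.9]))]
the job is handed in; nothing more can be done
None
```

The mould is seated in the nest and released. The clamp arm is swung over it to its stop, and the fingers are still holding the post there. I handed the job in at about 23.7 s of the 51 s allowed.

- **Mould:** contact force appeared at the height expected for the nest floor. After release, the top picture showed it lying square between the four lugs.
- **Clamp arm at the stop:** the post stopped moving while the force along the swing rose from about 5.5 N to about 11 N. The arm angle read 262.5° against an expected 262.1°. The fingers read an opening of about 15 mm on the 16 mm post.
- **Tape, loupe and case:** all three came back within about 4 mm of where they were first found, which is the detection accuracy.

**Disagreement:** the description put the mould's 46 mm width along the tray's y axis. Both cameras showed it along the tray's x axis, so I gripped it that way, with the jaws only partly open to clear the tray walls.

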